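Hold the parts washer's sprung hood just below its balance point

TASK

Lift the loose gear off the parts washer's hood and set it down, without dropping it, hub up and flat in the orange drip tray. Then raise the sprung hood slowly by its handle past its balance point, until the pointer is well into the red but short of the open stop, and ease it back to hold it just below balance, with the pointer in the green, so that the hinge spring can be set there. Finish with the gripper still holding the hood by its handle: never let it fly up or slam shut, and leave everything else on the bench where it is.

Things in the scene. Friction and masses are not known exactly. Their poses are not given: they have to be found in the camera images.
- washer: Bench-top parts washer, a fixed aluminium tank 250 x 230 mm, 117 mm tall with its blue hood shut. Origin: centre of its underside, on the bench; z up; x runs along the hinge; the hinge is at the +y rim and the handle at the -y rim. Quarter-circle scales stand at both x ends, 130 mm from the middle, up to 90 mm above the hinge.
- scale (a point): Upper end of the green (0.86 rad) on the +x scale, 75 mm from the hinge axis. From the bottom a scale is white, green (hood at 0.68 to 0.86 rad), a white gap up to balance (0.86 to 0.92), then red (over 0.92). A black pointer on each end of the hood shows its angle.
- hood (a joint): Hood opening, rad: 0 shut, grows as the handle edge rises, open stop at 1.45. The hood weighs 2.5 kg; hinge springs help it up. It balances at 0.92 (53 degrees): let go below that it falls shut, above that it swings up by itself. Lifting it takes about 5 N at the handle when shut, less and less up to balance; at 0.77 it needs about 1.5 N upwards to hold.
- hood_hinge (a point): Point on the hinge axis, midway along it; 105 mm above the bench and 105 mm to +y of the washer's middle. Its axes turn with the hood: shut, they are parallel to the washer's.
- hood_bar (a point): Middle of the handle: where to pinch, from above, closing across it. Shut, it lies 200 mm to -y (washer's axes) and 54 mm above the hinge, 159 mm above the bench. Its axes turn with the hood; x runs along the handle.
- hood_grip: The handle: a yellow round grip sleeve 18 mm thick and 120 mm long, parallel to the hinge, turning freely on a bar between two steel posts 144 mm apart; its axis is 42 mm off the hood's top face. Pinched, it lets the hood turn under it, so the gripper may keep pointing down. Origin: its middle, as point hood_bar.
- gear: Steel gear 56 mm across and 18 mm thick with a brass hub on top, 30 mm across and 20 mm tall (38 mm overall), about 0.35 kg; it starts lying loose on the shut hood, hub up. Origin: centre of its underside; z along its axis towards the hub.
- tray: Orange open drip tray fixed to the bench, 220 (x) x 170 (y) mm outside, 22 mm tall, walls and floor 5 mm. Origin: centre of its underside, on the bench.
- mallet: Bystander: mallet, red head and black handle, lying on the bench; leave alone.
- wrench: Bystander: steel wrench lying on the bench; leave alone.
- screwdriver: Bystander: yellow-handled screwdriver lying at the far side; leave alone.
- additive: Bystander: white bottle with a blue cap, 72 mm across, 210 mm tall; leave alone. Origin: centre of its underside.
- ring_gear: Bystander: dark steel ring, 110 mm across, 18 mm thick, lying flat; leave alone.
- tin: Bystander: closed tin 80 mm across, 80 mm tall; leave alone.
- socket: Bystander: small steel socket, 28 mm across, 35 mm tall, standing; leave alone.
Mind the look-alikes: they are no part of the job. Leave any brown look-alike of the gear alone.

How it is judged:
On the way, in this order (a step that is already met when the one before it is completed fails the run):
1. the gear lies flat, hub up, in the drip tray, let go (x of gear in the frame of tray between -0.078 and 0.078 m and y of gear in the frame of tray between -0.053 and 0.053 m and z of gear in the frame of tray below 0.012 m and angle between gear's own z axis and vertical below 0.15 rad and linear speed of gear below 0.03 m/s and contact force between the fingers and gear below 0.1 N), for 0.3 s.
2. the hood is held by its handle past its balance point, the pointer well into the red (value of joint hood above 0.97 rad and contact force between the fingers and hood_grip above 0.2 N), for 0.2 s.
At the end, for the whole second after the job is handed in: The gripper's fingers hold the hood by its handle (over 0.2 N), still (under 0.05 rad/s), at 0.67 to 0.87 rad, just below its 0.92 rad balance point; the gear lies flat, hub up and released on the tray's floor (all of step 1 and value of joint hood between 0.67 and 0.87 rad and velocity of joint hood between -0.05 and 0.05 rad/s and contact force between the fingers and hood_grip above 0.2 N); the arm keeps its last pose, push and grip.
It fails at once if the hood flew up or slammed (faster than 2 rad/s) (velocity of joint hood above 2 rad/s or velocity of joint hood below -2 rad/s).
It fails at once if the hood was let up to its open stop (over 1.40 rad) (value of joint hood above 1.4 rad).
It fails at once if the gear was dropped (faster than 0.5 m/s out of the fingers) (contact force between the fingers and gear below 0.01 N and linear speed of gear above 0.5 m/s).
It fails at once if a bystander was moved more than 25 mm (distance of any of mallet, wrench, screwdriver, additive, ring_gear, tin, socket from where it was at the start of the episode above 0.025 m).
It also fails if it takes over 64 s, if anything falls off the work surface, if the arm or the gripper's body presses on something with over 40 N, if the wrist force passes 120 N, or if a joint passes its speed limit or range.

ROBOT

A 7-joint arm with a two-finger parallel gripper is mounted at the origin on the work surface. World frame = base frame: x ahead of the robot, y to its left, z up, the work surface at z = 0. Lengths are in m, angles in rad, forces in N, time in s.
With the tool pointing down it reaches from about 0.4 to 0.85 m from the base axis. Payload 4.5 kg.
Tool frame: the origin (TCP) lies midway between the tips of the shut fingers; the grasp point (between the pads) lies 19 mm behind it (r.grip_point_offset is the distance from the TCP to the grasp point, in m); z points along the fingers, y is the line along which they close (so a half turn about z gives the same grasp; the last joint's range is limited). The gripper opens to 88 mm and grips with 3 to 60 N. Pads are 18 mm wide; open, the fingers measure 123 mm over their backs; the gripper's body (75 mm by 187 mm) begins 45 mm behind the grasp point.
Start: joints at [1.308, 0.689, -0.195, 1.565, 0.157, 0.902, -0.215], TCP at [0.183, -0.598, 0.239] pointing down, gripper open.
Joint ranges: [-3.01, 3.01], [-0.46, 2.08], [-1.47, 1.51], [0.13, 2.56], [-1, 4.14], [0.04, 2.09], [-2.66, 2.66]. Speed limits (rad/s): [2.57, 2.57, 3.14, 3.14, 3.14, 3.14, 3.14].

INTERFACE

Orientations are given as a unit quaternion [x, y, z, w].
In Python, from plant import r, optics gives the robot as it stands.
- The arm moves only by the shell command python3 -m pendant 'ROWS' [OPENING] [FORCE]. ROWS is JSON, a list of rows, each a list of 6 numbers: the shift along the tool's x, y, z as a fraction of full scale, then the turn, a rotation vector about the tool's x, y, z as a fraction of full scale. A call has 1 to 5 rows; each row shifts and turns the commanded pose from where the row before left it, along the tool's axes as they then stand; what a row does not reach is not made up. Full scale, the value 1, is 0.025 m for a shift and pi rad for a turn. A row lasts 1/12 s, in which the tool goes at most 41.7 mm and 7.16 degrees, less where a joint would pass 70% of its speed; a pose out of reach is approached as far as the arm can. A call with a number of a shift or a turn outside -1 to 1 is refused whole. A call with a gripper value outside its range is refused whole. OPENING is the opening, from -1 (shut) to 1 (fully open), set as the call begins (- or left out, the last holds). The fingers move at their own pace and stop on an object; FORCE is the grip in N (left out, the last holds). Time passes only in rows, so rows that do not move let the fingers close. It gives the time, the measured TCP pose, the force, the opening and the grip force at its end, in the units of the state.
- r.get_state(): the state, without advancing time (a new reading comes with each control period).
- optics.snapshot(name): name is "scene" or "top" or "wrist"; returns (picture, depth): 384x512x3 uint8, blue, green, red; 384x512 float32, m along the optical axis (not along the pixel's ray), 0 where there is no reading.
- optics.calibration(name): a dict with "vfov" (degrees; the focal length in pixels is half the picture's height over the tangent of half this angle, whatever the lens; pixels are square), "cx", "cy" (the principal point, pixels), "cam_to_world" (4x4, takes a point from camera to world coordinates); the wrist camera has in their place "tool_from_camera" (4x4, takes a point from camera to tool coordinates, whose origin is the TCP and whose axes are the flange's). Camera axes: x right, y up, looking along -z (the intrinsics and any distortion apply to the point x, -y, -z); pixel columns grow to the right and rows downward; lengths in m; the calibration is good to about 2 mm. A picture is of the moment at which its call begins: read the wrist's pose just before it. calibration takes no time and is no camera call.
- r.finish_job(): hands the job in; it is judged then, once.
The state is a dict: "clock": time; "q": joint angles; "qd": joint speeds; "joint_torque": joint torques, N m; "tool_pos": TCP position; "eef_rot": TCP orientation; "contact_force": force on the tool from outside, world axes, zero at the start; "moment": the same for the moment, N m; "opening": opening from 0.0 (shut) to 1.0 (fully open); "finger_force": force on a finger pad.
Only numpy, scipy, OpenCV 4.12 (cv2) and the standard library are available. Lean on these libraries where they do the work, as an engineer would, in place of code of your own. Each camera call takes 0.05 s, during which the arm holds its last target. There are 200 camera calls.

## Working session

There is one attempt and no reset: what is moved stays moved. The work goes in short steps, Python scripts to look and compute and a shell command to move; the robot and the scene stay as the last step left them, time stands still between calls to the robot, and variables do not carry over. Pictures are saved under pics/ and viewed, at most 10 in all, crops included, and the job is handed in when it is done.

```bash
mkdir -p pics; ls
cat > h.py <<'E'
import numpy as np,cv2
from plant import r,optics
from scipy.spatial.transform import Rotation as R
def snap(n):
    s=r.get_state(); im,d=optics.snapshot(n); c=optics.calibration(n)
    if 'cam_to_world' in c: T=np.array(c['cam_to_world'])
    else:
        W=np.eye(4);W[:3,:3]=R.from_quat(s['eef_rot']).as_matrix();W[:3,3]=s['tool_pos']
        T=W@np.array(c['tool_from_camera'])
    H,Wd=d.shape; f=H/2/np.tan(np.radians(c['vfov'])/2)
    v,u=np.mgrid[:H,:Wd]
    P=np.stack([(u-c['cx'])/f*d,-(v-c['cy'])/f*d,-d],-1)@T[:3,:3].T+T[:3,3]
    P[d==0]=np.nan
    return im,d,P
E
python3 - <<'E'
from h import *
for n in("scene","top"):
    im,d,P=snap(n);cv2.imwrite(f'pics/{n}0.png',im);np.save(f'{n}0.npy',P)
    c=optics.calibration(n);print({k:(np.round(v,3).tolist()) for k,v in c.items() if not isinstance(v,str)})
print(r.get_state(),r.grip_point_offset)
E
```

```text
pics
{'vfov': 46.328, 'cx': 256.712, 'cy': 186.868, 'cam_to_world': [[-0.835, -0.449, 0.318, 0.975], [0.55, -0.673, 0.495, 0.623], [-0.009, 0.588, 0.809, 1.173], [0.0, 0.0, 0.0, 1.0]]}
{'vfov': 47.838, 'cx': 248.522, 'cy': 192.53, 'cam_to_world': [[0.004, 0.992, -0.124, 0.394], [-1.0, 0.004, 0.002, 0.001], [0.003, 0.124, 0.992, 1.378], [0.0, 0.0, 0.0, 1.0]]}
{'clock': 0.1, 'q': array([ 1.30782022,  0.6898734 , -0.19455884,  1.56621791,  0.15728724,
        0.90248611, -0.2150932 ]), 'qd': array([ 1.24690872e-03, -2.29382447e-03,  2.17787292e-04, -3.13743769e-03,
        4.89260048e-04, -1.32676238e-05, -1.86932214e-03]), 'joint_torque': array([-3.08663890e-03, -5.28500104e+01, -1.27171721e+00, -1.53836507e+01,
       -5.26414113e-02,  1.99592912e-03,  5.71063777e-05]), 'tool_pos': array([ 0.18259582, -0.59715517,  0.23801377]), 'eef_rot': array([ 9.89002796e-01,  1.47894675e-01, -1.58243145e-04, -7.80921785e-04]), 'contact_force': array([-0.23917532,  0.74790211,  0.33709638]), 'moment': array([ 0.01464176, -0.0008745 ,  0.01808466]), 'finger_force': 0.0, 'opening': 0.9972308183075519} 0.0187
```

View pics/scene0.png

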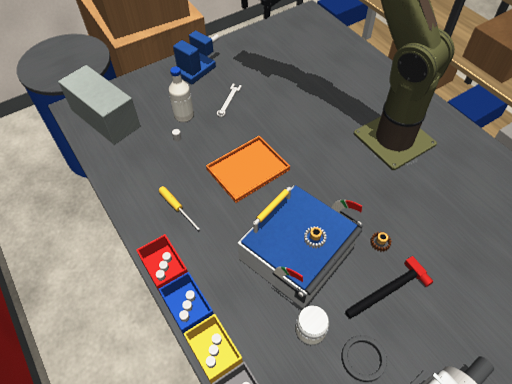

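View pics/top0.png

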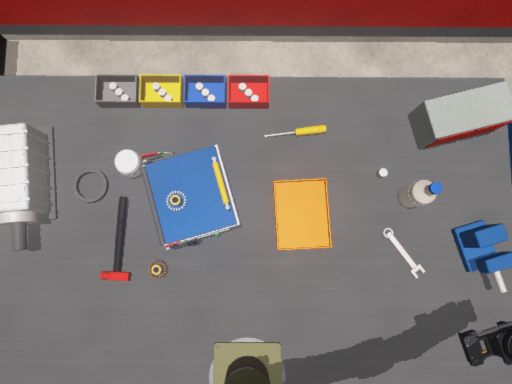

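The gear candidates in the top view are (176,200) on the blue hood and (158,269) on the bench, a brown look-alike. The one on the hood fits the description, so I'll confirm it in a crop and measure.

Run:
```python
from h import *
P=np.load('top0.npy');im=cv2.imread('pics/top0.png');hsv=cv2.cvtColor(im,cv2.COLOR_BGR2HSV)
a=cv2.resize(im[135:285,130:250],None,fx=4,fy=4,interpolation=cv2.INTER_CUBIC)[:600]
cv2.imwrite('pics/crop1.png',a[:, :480])
def reg(n,u0,u1,v0,v1,lo,hi,zmin=-1,zmax=9):
    m=cv2.inRange(hsv,lo,hi)>0; k=np.zeros_like(m);k[v0:v1,u0:u1]=1; m&=k; m&=(P[...,2]>zmin)&(P[...,2]<zmax)
    p=P[m]; print(n,len(p),'med',np.median(p,0).round(4)); 
    if len(p)>4:
        (c,s,ang)=cv2.minAreaRect(p[:,:2].astype(np.float32)); print('  rect',np.round(c,4),np.round(s,4),ang,'z',np.percentile(p[:,2],[5,95]).round(4))
        w=np.linalg.svd(p[:,:2]-p[:,:2].mean(0),full_matrices=0)[2][0]; print('  mean',p.mean(0).round(4),'axis',w.round(4))
    return p
reg('handle',200,240,145,220,(20,120,80),(35,255,255),.1)
reg('tray',265,340,170,260,(5,150,80),(19,255,255))
reg('hood',135,245,140,250,(100,120,40),(125,255,255),.09,.13)
reg('gear_hi',160,192,185,215,(0,0,0),(180,255,255),.125)
reg('hub',160,192,185,215,(0,0,0),(180,255,255),.145)
reg('addit',395,445,175,212,(0,0,0),(180,255,255),.05)
P=np.load('scene0.npy');im=cv2.imread('pics/scene0.png');hsv=cv2.cvtColor(im,cv2.COLOR_BGR2HSV)
print('scene cam')
reg('handle',250,300,180,230,(20,120,80),(35,255,255),.1)
reg('tray',200,295,130,205,(5,150,80),(19,255,255))
reg('hood',235,365,180,305,(100,120,40),(125,255,255),.09,.13)
reg('gear_hi',298,332,218,252,(0,0,0),(180,255,255),.125)
reg('hub',298,332,218,252,(0,0,0),(180,255,255),.145)
```

```text
handle 230 med [0.5747 0.0785 0.1678]
  rect [0.5743 0.0779] [0.119 0.016] 16.545143127441406 z [0.1632 0.1721]
  mean [0.5744 0.0779 0.1677] axis [-0.959  -0.2833]
tray 3575 med [ 0.5035 -0.1748  0.0069]
  rect [ 0.4984 -0.1695] [0.2196 0.1699] 3.2207751274108887 z [0.0018 0.0228]
  mean [ 0.5017 -0.1733  0.0081] axis [-0.9873 -0.1586]
hood 5140 med [0.5465 0.1716 0.1182]
  rect [0.5483 0.1704] [0.2425 0.2114] 16.2359676361084 z [0.1141 0.1223]
  mean [0.5448 0.1744 0.1182] axis [-0.9517 -0.3071]
gear_hi 189 med [0.5248 0.2059 0.1438]
  rect [0.5293 0.2044] [0.0622 0.0623] 6.089479923248291 z [0.1279 0.1592]
  mean [0.5254 0.2057 0.1446] axis [0.3174 0.9483]
hub 92 med [0.5249 0.2065 0.1562]
  rect [0.5253 0.2075] [0.0284 0.0278] 89.70570373535156 z [0.1491 0.1598]
  mean [0.5256 0.2069 0.1556] axis [ 0.0696 -0.9976]
addit 770 med [ 0.5497 -0.4964  0.1419]
  rect [ 0.5538 -0.507 ] [0.0713 0.0657] 27.71904945373535 z [0.0659 0.212 ]
  mean [ 0.5509 -0.497   0.1413] axis [-0.9496 -0.3136]
scene cam
handle 260 med [0.578  0.0804 0.1673]
  rect [0.576  0.0787] [0.1222 0.0179] 15.966772079467773 z [0.16   0.1715]
  mean [0.5769 0.0801 0.1664] axis [0.9616 0.2744]
tray 2991 med [ 0.5013 -0.1701  0.0077]
  rect [ 0.4945 -0.1711] [0.2339 0.1747] 3.6811492443084717 z [0.0028 0.0236]
  mean [ 0.5003 -0.1708  0.0095] axis [0.9967 0.0806]
hood 5609 med [0.5588 0.1709 0.1184]
  rect [0.5465 0.1702] [0.2499 0.2134] 16.8486270904541 z [0.1147 0.1218]
  mean [0.5527 0.1741 0.1183] axis [0.9828 0.1847]
gear_hi 263 med [0.5316 0.2103 0.1387]
  rect [0.5274 0.2067] [0.0571 0.0561] 70.7672119140625 z [0.1279 0.1589]
  mean [0.5306 0.2093 0.1432] axis [-0.6401  0.7683]
hub 111 med [0.5297 0.2088 0.1563]
  rect [0.5265 0.2065] [0.0316 0.0276] 33.31831741333008 z [0.1473 0.1596]
  mean [0.5288 0.2081 0.1554] axis [0.7438 0.6684]
```

View pics/crop1.png

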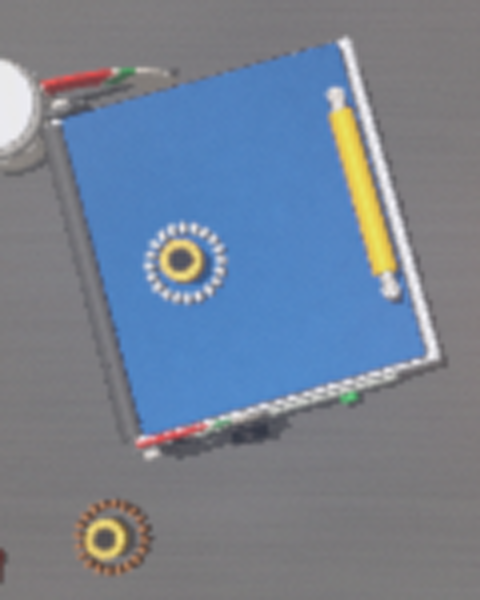

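The crop shows the steel gear on the hood at (180,262) and the brown look-alike on the bench at (105,538). The target is the steel gear at about (0.526, 0.207). The tool's x axis is already parallel to the handle. First I move to above the tray.

```bash
python3 -m pendant '[[0.3,-0.2,-0.3,0,0,0],[0.8,-0.6,-0.4,0,0,0],[0.85,-0.65,-0.4,0,0,0],[0.85,-0.65,-0.4,0,0,0],[0.85,-0.65,-0.4,0,0,0]]' 1 30
python3 -m pendant '[[0.85,-0.65,-0.3,0,0,0],[0.85,-0.65,-0.2,0,0,0],[0.85,-0.65,0,0,0,0],[0.85,-0.65,0,0,0,0],[0.85,-0.65,0,0,0,0]]'
python3 -m pendant '[[0.85,-0.65,0,0,0,0],[0.85,-0.65,0,0,0,0],[0.85,-0.65,0,0,0,0],[0.85,-0.65,0,0,0,0],[0.85,-0.65,0,0,0,0]]'
```

```text
clock: 0.52
tool_pos: [0.251, -0.5035, 0.287]
eef_rot: [0.989, 0.148, 0.0, -0.0]
contact_force: [-0.4, -0.8, 0.2]
opening: 0.993
finger_force: 0.0
clock: 0.93
tool_pos: [0.3287, -0.3946, 0.2993]
eef_rot: [0.989, 0.148, 0.0, 0.0]
contact_force: [0.5, 0.1, 0.3]
opening: 0.999
finger_force: 0.0
clock: 1.35
tool_pos: [0.4063, -0.2858, 0.2992]
eef_rot: [0.989, 0.148, 0.0, -0.0]
contact_force: [1.2, 0.7, 0.1]
opening: 1.002
finger_force: 0.0
```

```bash
python3 -m pendant '[[0.52,-0.87,0,0,0,0],[0.52,-0.87,0,0,0,0],[0.52,-0.87,0,0,0,0],[0.52,-0.87,0,0,0,0],[0.52,-0.87,0,0,0,0]]'
python3 -m pendant '[[0.52,-0.87,0,0,0,0],[0.52,-0.87,0,0,0,0],[0.52,-0.87,0,0,0,0],[0.52,-0.87,0,0,0,0],[0.52,-0.87,0,0,0,0]]'
python3 -m pendant '[[0.52,-0.87,0,0,0,0],[0.52,-0.87,0,0,0,0],[0.52,-0.87,0,0,0,0],[0.52,-0.87,0,0,0,0],[0.52,-0.87,0,0,0,0]]'
python3 -m pendant '[[0.52,-0.87,0,0,0,0],[0.52,-0.87,0,0,0,0],[0.52,-0.87,0,0,0,0],[0.52,-0.87,0,0,0,0],[0,0,0,0,0,0]]'
python3 - <<'E'
from h import *
im,d,P=snap('wrist');cv2.imwrite('pics/w1.png',im)
s=r.get_state();M=R.from_quat(s['eef_rot']).as_matrix();t=s['tool_pos'];print(t,M.round(3).tolist())
m=(P[...,2]>.146)&(P[...,2]<.165)&(np.linalg.norm(P[...,:2]-[.526,.207],axis=-1)<.03)
p=P[m];c,s_,a=cv2.minAreaRect(p[:,:2].astype(np.float32));print('hub',len(p),c,s_,np.median(p,0))
m=(P[...,2]>.124)&(P[...,2]<.142)&(np.linalg.norm(P[...,:2]-[.526,.207],axis=-1)<.045)
p=P[m];print('gear',len(p),cv2.minEnclosingCircle(p[:,:2].astype(np.float32)),np.median(p,0))
E
```

```text
clock: 1.77
tool_pos: [0.4359, -0.1627, 0.2991]
eef_rot: [0.989, 0.148, 0.0, -0.0]
contact_force: [0.6, 0.4, 0.6]
opening: 1.0
finger_force: 0.0
clock: 2.18
tool_pos: [0.4661, -0.0398, 0.2992]
eef_rot: [0.989, 0.148, 0.0, 0.0]
contact_force: [1.0, 0.7, 0.4]
opening: 0.999
finger_force: 0.0
clock: 2.6
tool_pos: [0.4963, 0.0831, 0.2991]
eef_rot: [0.989, 0.148, 0.0, -0.0]
contact_force: [-0.2, -0.3, 0.3]
opening: 0.995
finger_force: 0.0
clock: 3.02
tool_pos: [0.5206, 0.1869, 0.2992]
eef_rot: [0.988, 0.152, 0.001, -0.003]
contact_force: [-0.4, 0.3, 0.4]
opening: 1.0
finger_force: 0.0
[0.52028005 0.18359903 0.2989555 ] [[0.955, 0.298, 0.0], [0.298, -0.955, 0.002], [0.001, -0.002, -1.0]]
hub 557 (0.5247944593429565, 0.20613598823547363) (0.029286960139870644, 0.028106389567255974) [0.52570745 0.2065394  0.15587224]
gear 575 ((0.5244548320770264, 0.20658041536808014), 0.029047727584838867) [0.52632763 0.20699069 0.13506834]
```

View pics/w1.png

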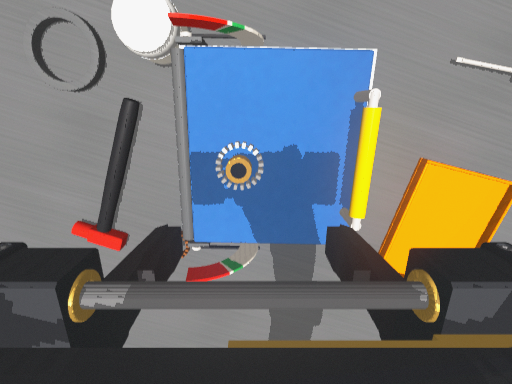

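The wrist view shows the hub at (239,170), with the tool square to the hood. I'll centre over it and descend.

```bash
python3 -m pendant '[[0.24,-0.41,0.5,0,0,0],[0.23,-0.41,0.8,0,0,0],[0,0,0.8,0,0,0],[0,0,0.8,0,0,0],[0,0,0,0,0,0]]'
python3 -m pendant '[[0,0,0.8,0,0,0],[0,0,0.6,0,0,0],[0,0,0,0,0,0]]'; python3 -c "
from h import *;s=r.get_state();print(s['tool_pos'],R.from_quat(s['eef_rot']).as_matrix().round(3).tolist())"
```

```text
clock: 3.48
tool_pos: [0.5235, 0.2009, 0.2222]
eef_rot: [0.989, 0.148, -0.004, 0.002]
contact_force: [-0.2, -1.2, -0.1]
opening: 1.001
finger_force: 0.0
clock: 3.73
tool_pos: [0.5247, 0.2013, 0.1892]
eef_rot: [0.989, 0.147, -0.002, 0.001]
contact_force: [-0.2, -0.3, 0.8]
opening: 1.0
finger_force: 0.0
[0.52470373 0.20127017 0.18923837] [[0.957, 0.291, -0.004], [0.291, -0.957, -0.003], [-0.005, 0.001, -1.0]]
```

```bash
python3 -m pendant '[[0.08,-0.2,0.5,0,0,0],[0,0,0.6,0,0,0],[0,0,0.5,0,0,0],[0,0,0,0,0,0],[0,0,0,0,0,0]]'
python3 -m pendant '[[0,0,0.3,0,0,0],[0,0,0.1,0,0,0],[0,0,0,0,0,0]]'
```

```text
clock: 4.15
tool_pos: [0.5268, 0.2083, 0.1514]
eef_rot: [0.989, 0.148, 0.0, 0.0]
contact_force: [-0.0, 0.4, 0.0]
opening: 1.0
finger_force: 0.0
clock: 4.4
tool_pos: [0.5266, 0.208, 0.1411]
eef_rot: [0.989, 0.148, -0.0, 0.0]
contact_force: [0.3, -0.2, 0.6]
opening: 0.999
finger_force: 0.0
```

```bash
python3 -m pendant '[[-0.05,0.03,0.1,0,0,0],[0,0,0,0,0,0]]'
python3 -m pendant '[[0,0,0,0,0,0],[0,0,0,0,0,0],[0,0,0,0,0,0],[0,0,0,0,0,0],[0,0,0,0,0,0]]' -1 30
python3 -m pendant '[[0,0,0,0,0,0],[0,0,0,0,0,0],[0,0,0,0,0,0],[0,0,0,0,0,0],[0,0,0,0,0,0]]'
```

```text
clock: 4.57
tool_pos: [0.5255, 0.2067, 0.1386]
eef_rot: [0.989, 0.148, -0.0, 0.0]
contact_force: [-0.6, 0.0, -1.0]
opening: 1.002
finger_force: 0.0
clock: 4.98
tool_pos: [0.5257, 0.2071, 0.1388]
eef_rot: [0.989, 0.148, 0.0, 0.0]
contact_force: [0.2, -0.6, -0.2]
opening: 0.649
finger_force: 0.0
clock: 5.4
tool_pos: [0.5257, 0.2071, 0.1387]
eef_rot: [0.989, 0.148, -0.0, 0.0]
contact_force: [0.8, -0.5, 0.1]
opening: 0.331
finger_force: 30.0
```

```bash
python3 -m pendant '[[0,0,-0.1,0,0,0],[0,0,-0.3,0,0,0],[0,0,-0.5,0,0,0],[0,0,-0.6,0,0,0],[0,0,-0.6,0,0,0]]' -1 40
python3 -m pendant '[[0,0,-0.6,0,0,0],[0,0,-0.6,0,0,0],[0,0,-0.5,0,0,0],[0,0,-0.3,0,0,0],[0,0,0,0,0,0]]'
python3 -m pendant '[[-0.1,0.2,0,0,0,0],[-0.2,0.5,0,0,0,0],[-0.25,0.65,0,0,0,0],[-0.25,0.65,0,0,0,0],[-0.25,0.65,0,0,0,0]]'
python3 -m pendant '[[-0.25,0.65,0,0,0,0],[-0.25,0.65,0,0,0,0],[-0.25,0.65,0,0,0,0],[-0.25,0.65,0,0,0,0],[-0.25,0.65,0,0,0,0]]'
python3 -m pendant '[[-0.25,0.65,0,0,0,0],[-0.25,0.65,0,0,0,0],[-0.25,0.65,0,0,0,0],[-0.25,0.65,0,0,0,0],[-0.25,0.65,0,0,0,0]]'
python3 -m pendant '[[-0.25,0.65,0,0,0,0],[-0.25,0.65,0,0,0,0],[-0.25,0.65,0,0,0,0],[-0.25,0.65,0,0,0,0],[-0.25,0.65,0,0,0,0]]'
python3 -m pendant '[[-0.25,0.65,0,0,0,0],[-0.25,0.65,0,0,0,0],[-0.15,0.4,0,0,0,0],[-0.1,0.2,0,0,0,0],[0,0,0,0,0,0]]'
```

```text
clock: 5.82
tool_pos: [0.5252, 0.2068, 0.1918]
eef_rot: [0.989, 0.148, -0.001, 0.0]
contact_force: [0.0, -0.5, -2.4]
opening: 0.33
finger_force: 40.0
clock: 6.23
tool_pos: [0.5265, 0.2074, 0.243]
eef_rot: [0.989, 0.148, 0.002, -0.0]
contact_force: [-0.0, 0.1, -2.8]
opening: 0.331
finger_force: 40.0
clock: 6.65
tool_pos: [0.5189, 0.1333, 0.2401]
eef_rot: [0.989, 0.147, -0.001, 0.001]
contact_force: [0.2, -0.6, -2.6]
opening: 0.326
finger_force: 40.0
clock: 7.07
tool_pos: [0.5125, 0.0465, 0.2402]
eef_rot: [0.989, 0.147, -0.001, 0.001]
contact_force: [0.5, -0.5, -2.8]
opening: 0.324
finger_force: 40.0
clock: 7.48
tool_pos: [0.5061, -0.0401, 0.2403]
eef_rot: [0.989, 0.147, -0.001, 0.0]
contact_force: [-0.1, 0.1, -2.8]
opening: 0.326
finger_force: 40.0
clock: 7.9
tool_pos: [0.4997, -0.1267, 0.2402]
eef_rot: [0.989, 0.147, -0.001, -0.0]
contact_force: [0.2, 0.3, -1.9]
opening: 0.33
finger_force: 40.0
clock: 8.32
tool_pos: [0.4964, -0.1772, 0.2406]
eef_rot: [0.989, 0.146, -0.001, 0.0]
contact_force: [-0.1, 1.0, -3.3]
opening: 0.328
finger_force: 40.0
```

```bash
python3 -m pendant '[[0,-0.1,0.3,0,0,0],[0,-0.1,0.7,0,0,0],[0,0,0.8,0,0,0],[0,0,0.8,0,0,0],[0,0,0.8,0,0,0]]'
python3 -m pendant '[[0,0,0.8,0,0,0],[0,0,0.8,0,0,0],[0,0,0.8,0,0,0],[0,0,0.7,0,0,0],[0,0,0.6,0,0,0]]'
python3 -m pendant '[[0,0,0.4,0,0,0],[0,0,0.3,0,0,0],[0,0,0.15,0,0,0],[0,0,0,0,0,0],[0,0,0,0,0,0]]'
```

```text
clock: 8.73
tool_pos: [0.4962, -0.1685, 0.1551]
eef_rot: [0.989, 0.149, 0.0, -0.001]
contact_force: [0.5, -1.2, -2.6]
opening: 0.326
finger_force: 40.0
clock: 9.15
tool_pos: [0.496, -0.1683, 0.0621]
eef_rot: [0.989, 0.149, -0.0, -0.001]
contact_force: [-0.7, 0.2, -2.4]
opening: 0.328
finger_force: 40.0
clock: 9.57
tool_pos: [0.4965, -0.1705, 0.0428]
eef_rot: [0.989, 0.148, 0.0, 0.0]
contact_force: [0.6, -0.8, -2.2]
opening: 0.328
finger_force: 40.0
```

```bash
python3 -m pendant '[[0,0,0.2,0,0,0],[0,0,0.2,0,0,0],[0,0,0.1,0,0,0],[0,0,0.05,0,0,0],[0,0,0,0,0,0]]'
python3 -m pendant '[[0,0,0.04,0,0,0],[0,0,0.04,0,0,0],[0,0,0,0,0,0]]'
```

```text
clock: 9.98
tool_pos: [0.496, -0.1706, 0.0284]
eef_rot: [0.989, 0.148, -0.0, -0.0]
contact_force: [-0.1, -0.1, -2.8]
opening: 0.325
finger_force: 40.0
clock: 10.23
tool_pos: [0.4962, -0.1707, 0.0268]
eef_rot: [0.989, 0.148, 0.0, 0.0]
contact_force: [0.3, 1.4, -3.1]
opening: 0.329
finger_force: 40.0
```

```bash
python3 -m pendant '[[0,0,0.04,0,0,0],[0,0,0,0,0,0],[0,0,0,0,0,0]]'
python3 -m pendant '[[0,0,0.04,0,0,0],[0,0,0,0,0,0],[0,0,0,0,0,0]]'
```

```text
clock: 10.48
tool_pos: [0.4962, -0.1707, 0.0267]
eef_rot: [0.989, 0.148, 0.0, 0.0]
contact_force: [-1.9, 0.8, 7.1]
opening: 0.328
finger_force: 40.0
clock: 10.73
tool_pos: [0.4962, -0.1707, 0.0266]
eef_rot: [0.989, 0.148, 0.0, 0.0]
contact_force: [-2.5, 0.5, 16.0]
opening: 0.323
finger_force: 40.0
```

Touched down. I back off 1 mm of push and release.

```bash
python3 -m pendant '[[0,0,-0.06,0,0,0],[0,0,0,0,0,0]]'
python3 -m pendant '[[0,0,0,0,0,0],[0,0,0,0,0,0],[0,0,0,0,0,0],[0,0,0,0,0,0],[0,0,0,0,0,0]]' 0.9
python3 -m pendant '[[0,0,0,0,0,0],[0,0,0,0,0,0],[0,0,-0.2,0,0,0],[0,0,-0.4,0,0,0],[0,0,-0.6,0,0,0]]'
python3 -m pendant '[[0,0,-0.8,0,0,0],[0,0,-0.9,0,0,0],[0,0,-0.9,0,0,0],[0,0,-0.9,0,0,0],[0,0,-0.9,0,0,0]]'
python3 -m pendant '[[0,0,-0.9,0,0,0],[0,0,-0.9,0,0,0],[0,0,-0.9,0,0,0],[0,0,-0.5,0,0,0],[0,0,0,0,0,0]]'
python3 - <<'E'
from h import *
im,d,P=snap('top');cv2.imwrite('pics/top1.png',im)
im,d,P=snap('wrist');cv2.imwrite('pics/w2.png',im)
for lo,hi in((.015,.03),(.035,.055)):
    m=(P[...,2]>lo)&(P[...,2]<hi)&(np.linalg.norm(P[...,:2]-[.496,-.1707],axis=-1)<.045);p=P[m]
    print(len(p),cv2.minEnclosingCircle(p[:,:2].astype(np.float32)),np.percentile(p[:,2],[5,50,95]))
s=r.get_state();print(s['tool_pos'],R.from_quat(s['eef_rot']).as_matrix().round(3).tolist())
E
```

```text
clock: 10.9
tool_pos: [0.4964, -0.1707, 0.0267]
eef_rot: [0.989, 0.148, 0.0, 0.0]
contact_force: [0.2, 1.5, 6.8]
opening: 0.328
finger_force: 40.0
clock: 11.32
tool_pos: [0.4961, -0.1707, 0.0261]
eef_rot: [0.989, 0.148, -0.0, 0.0]
contact_force: [-0.6, -0.3, 0.4]
opening: 0.685
finger_force: 0.0
clock: 11.73
tool_pos: [0.4955, -0.1704, 0.0564]
eef_rot: [0.989, 0.148, -0.001, -0.0]
contact_force: [-0.3, 0.6, -0.1]
opening: 0.953
finger_force: 0.0
clock: 12.15
tool_pos: [0.4958, -0.1707, 0.1683]
eef_rot: [0.989, 0.148, 0.0, 0.0]
contact_force: [0.1, 0.8, 1.6]
opening: 0.947
finger_force: 0.0
clock: 12.57
tool_pos: [0.4976, -0.171, 0.2498]
eef_rot: [0.989, 0.148, 0.003, 0.001]
contact_force: [-0.2, -0.4, -0.6]
opening: 0.951
finger_force: 0.0
356 ((0.4952830970287323, -0.17157363891601562), 0.028959520161151886) [0.01691762 0.02345063 0.02518171]
382 ((0.4953332245349884, -0.17125099897384644), 0.014869347214698792) [0.04147566 0.04391416 0.04507391]
[ 0.49584748 -0.17072742  0.24674586] [[0.956, 0.292, 0.001], [0.292, -0.956, -0.001], [0.001, 0.001, -1.0]]
```

View pics/w2.png

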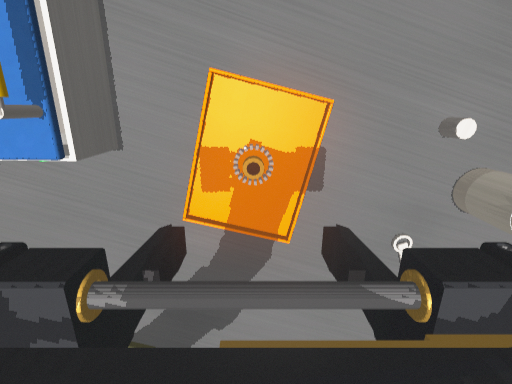

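The gear lies hub up in the tray at (253,168). Next I move to the handle.

```bash
python3 -m pendant '[[0.2,-0.3,0,0,0,0],[0.5,-0.7,0,0,0,0],[0.5,-0.72,0,0,0,0],[0.5,-0.72,0,0,0,0],[0.5,-0.72,0,0,0,0]]' 0.3 20
python3 -m pendant '[[0.5,-0.72,0,0,0,0],[0.5,-0.72,0,0,0,0],[0.5,-0.72,0,0,0,0],[0.5,-0.72,0,0,0,0],[0.5,-0.72,0,0,0,0]]'
python3 -m pendant '[[0.5,-0.72,0,0,0,0],[0.5,-0.72,0,0,0,0],[0.3,-0.5,0,0,0,0],[0,0,0,0,0,0],[0,0,0,0,0,0]]'
python3 - <<'E'
from h import *
im,d,P=snap('wrist');hsv=cv2.cvtColor(im,cv2.COLOR_BGR2HSV)
m=(cv2.inRange(hsv,(20,120,80),(35,255,255))>0)&(P[...,2]>.13)&(P[...,2]<.19)
p=P[m];print(len(p),cv2.minAreaRect(p[:,:2].astype(np.float32)),p.mean(0),np.percentile(p[:,2],98),np.linalg.svd(p[:,:2]-p[:,:2].mean(0),full_matrices=0)[2][0])
s=r.get_state();M=R.from_quat(s['eef_rot']).as_matrix();print(s['tool_pos'],M[:,0].round(4))
E
```

```text
clock: 13.08
tool_pos: [0.525, -0.0772, 0.2449]
eef_rot: [0.989, 0.148, -0.001, -0.0]
contact_force: [-0.3, -0.0, 0.6]
opening: 0.652
finger_force: 0.0
clock: 13.5
tool_pos: [0.5583, 0.0273, 0.2448]
eef_rot: [0.989, 0.148, -0.001, -0.0]
contact_force: [0.6, -0.4, 1.4]
opening: 0.65
finger_force: 0.0
clock: 13.92
tool_pos: [0.5752, 0.0816, 0.2453]
eef_rot: [0.989, 0.149, -0.001, 0.0]
contact_force: [0.2, -0.6, -0.1]
opening: 0.649
finger_force: 0.0
2406 ((0.5732563138008118, 0.07749870419502258), (0.11967446655035019, 0.017625171691179276), 16.232280731201172) [0.57738969 0.07885886 0.16685414] 0.16938895649937408 [-0.96010518 -0.27963913]
[0.57521183 0.08003284 0.24546733] [ 0.9564  0.292  -0.0023]
```

```bash
python3 -m pendant '[[0,0.07,0.4,0,0,0],[0,0,0.8,0,0,0],[0,0,0.8,0,0,0],[0,0,0.8,0,0,0],[0,0,0.6,0,0,0]]'
python3 -m pendant '[[0,0,0.4,0,0,0],[0,0,0.3,0,0,0],[0,0,0,0,0,0],[0,0,0,0,0,0]]'
python3 -m pendant '[[0,0,0,0,0,0],[0,0,0,0,0,0],[0,0,0,0,0,0],[0,0,0,0,0,0],[0,0,0,0,0,0]]' -1 25
python3 -m pendant '[[0,0,0,0,0,0],[0,0,0,0,0,0],[0,0,0,0,0,0],[0,0,0,0,0,0]]'
```

```text
clock: 14.38
tool_pos: [0.5753, 0.077, 0.1591]
eef_rot: [0.989, 0.147, -0.001, 0.001]
contact_force: [-0.2, -0.2, -0.1]
opening: 0.651
finger_force: 0.0
clock: 14.72
tool_pos: [0.5765, 0.079, 0.1438]
eef_rot: [0.989, 0.148, 0.0, 0.0]
contact_force: [0.2, 0.2, -0.3]
opening: 0.651
finger_force: 0.0
clock: 15.13
tool_pos: [0.5767, 0.0796, 0.1441]
eef_rot: [0.989, 0.148, 0.0, 0.0]
contact_force: [-0.3, 0.3, -0.5]
opening: 0.295
finger_force: 0.0
clock: 15.47
tool_pos: [0.5767, 0.079, 0.1438]
eef_rot: [0.989, 0.148, 0.0, 0.0]
contact_force: [-0.4, -1.8, 0.9]
opening: 0.193
finger_force: 24.9
```

```bash
python3 -m pendant '[[0,-0.07,-0.24,0,0,0],[0,-0.075,-0.235,0,0,0],[0,-0.08,-0.235,0,0,0],[0,-0.09,-0.23,0,0,0],[0,-0.1,-0.23,0,0,0]]' -1 30
python3 -m pendant '[[0,-0.105,-0.225,0,0,0],[0,-0.11,-0.225,0,0,0],[0,-0.115,-0.22,0,0,0],[0,-0.125,-0.215,0,0,0],[0,-0.13,-0.21,0,0,0]]'
python3 -c "
from h import *;s=r.get_state();M=R.from_quat(s['eef_rot']).as_matrix();g=s['tool_pos']-M[:,2]*.0187
w=np.array([-.281,.96]);h=np.array([.5755,.0782])+.2*w;y=-(g[:2]-h)@w;z=g[2]-.105;print(s['tool_pos'],'y',y,'z',z,'r',np.hypot(y,z),'th',np.arctan2(z,y)-.2637,s['contact_force'])"
```

```text
clock: 15.88
tool_pos: [0.5737, 0.0891, 0.1737]
eef_rot: [0.989, 0.148, 0.0, 0.0]
contact_force: [4.0, -3.2, -3.6]
opening: 0.192
finger_force: 29.9
clock: 16.3
tool_pos: [0.5696, 0.1032, 0.2013]
eef_rot: [0.989, 0.148, 0.001, 0.0]
contact_force: [4.2, -3.7, -2.4]
opening: 0.192
finger_force: 29.9
[0.56956486 0.10323161 0.20130898] y 0.17439643099914665 z 0.11500895915871591 r 0.20890470514569867 th 0.3193027136318874 [ 4.24392007 -3.69496658 -2.36737583]
```

```bash
cat > th.py <<'E'
from h import *
s=r.get_state();M=R.from_quat(s['eef_rot']).as_matrix();g=s['tool_pos']-M[:,2]*.0187
w=np.array([-.281,.96]);h=np.array([.5755,.0782])+.2*w;y=-(g[:2]-h)@w;z=g[2]-.109;print('r',np.hypot(y,z),'th',np.arctan2(z,y)-.2637,s['contact_force'])
E
python3 -m pendant '[[0,-0.135,-0.21,0,0,0],[0,-0.14,-0.205,0,0,0],[0,-0.15,-0.2,0,0,0],[0,-0.155,-0.195,0,0,0],[0,-0.16,-0.19,0,0,0]]'
python3 -m pendant '[[0,-0.165,-0.185,0,0,0],[0,-0.17,-0.18,0,0,0],[0,-0.175,-0.175,0,0,0],[0,-0.18,-0.17,0,0,0],[0,-0.185,-0.165,0,0,0]]'
python3 th.py
```

```text
clock: 16.72
tool_pos: [0.5643, 0.1213, 0.2264]
eef_rot: [0.989, 0.148, 0.001, 0.0]
contact_force: [3.8, -3.3, -2.4]
opening: 0.194
finger_force: 29.9
clock: 17.13
tool_pos: [0.5579, 0.1427, 0.2483]
eef_rot: [0.989, 0.148, 0.001, -0.0]
contact_force: [4.9, -2.5, -0.6]
opening: 0.192
finger_force: 29.9
r 0.20671496991675462 th 0.6066730033568566 [ 4.94282313 -2.53028646 -0.60556376]
```

```bash
python3 -m pendant '[[0,-0.19,-0.16,0,0,0],[0,-0.195,-0.155,0,0,0],[0,-0.2,-0.145,0,0,0],[0,-0.205,-0.14,0,0,0],[0,-0.21,-0.135,0,0,0]]'
python3 -m pendant '[[0,-0.215,-0.13,0,0,0],[0,-0.22,-0.12,0,0,0],[0,-0.22,-0.115,0,0,0],[0,-0.225,-0.11,0,0,0],[0,-0.225,-0.1,0,0,0]]'
python3 th.py
```

```text
clock: 17.55
tool_pos: [0.5507, 0.1673, 0.2668]
eef_rot: [0.989, 0.148, 0.001, -0.001]
contact_force: [5.2, -0.6, 1.1]
opening: 0.191
finger_force: 29.9
clock: 17.97
tool_pos: [0.5427, 0.1947, 0.2813]
eef_rot: [0.989, 0.148, 0.002, -0.001]
contact_force: [5.4, 1.8, 0.5]
opening: 0.193
finger_force: 29.9
r 0.2067641157368837 th 0.9145215870011836 [5.35092873 1.75592434 0.48599047]
```

Going to about 1.05 and holding; then check with the cameras.

```bash
python3 -m pendant '[[0,-0.23,-0.095,0,0,0],[0,-0.23,-0.09,0,0,0],[0,-0.235,-0.08,0,0,0],[0,-0.235,-0.075,0,0,0],[0,-0.12,-0.035,0,0,0]]'
python3 -m pendant '[[0,0,0,0,0,0],[0,0,0,0,0,0],[0,0,0,0,0,0],[0,0,0,0,0,0]]'
python3 th.py
cat > ang.py <<'E'
from h import *
import sys
im,d,P=snap('scene');hsv=cv2.cvtColor(im,cv2.COLOR_BGR2HSV)
m=(cv2.inRange(hsv,(100,120,40),(125,255,255))>0)&(P[...,2]>.125)&(P[...,2]<.33)&(np.linalg.norm(P[...,:2]-[.54,.19],axis=-1)<.18)
p=P[m];w=np.array([-.281,.96])
h=np.array([.5755,.0782])+.2*w
q=np.c_[-(p[:,:2]-h)@w,p[:,2]-.105];q=q[np.isfinite(q).all(1)]
for _ in range(4):
    c=q.mean(0);v=np.linalg.svd(q-c,full_matrices=0)[2][0];e=np.abs((q-c)@[-v[1],v[0]]);q=q[e<max(.003,np.percentile(e,90))]
print('plane angle',np.arctan2(v[1],v[0])%np.pi,len(q))
cv2.imwrite(sys.argv[1],cv2.resize(im[120:340,200:420],None,fx=2.7,fy=2.7))
E
python3 ang.py pics/s2.png
```

```text
clock: 18.38
tool_pos: [0.5347, 0.222, 0.2908]
eef_rot: [0.989, 0.149, 0.002, -0.003]
contact_force: [5.2, 4.4, -2.5]
opening: 0.193
finger_force: 29.9
clock: 18.72
tool_pos: [0.5349, 0.2211, 0.2906]
eef_rot: [0.989, 0.149, 0.002, -0.002]
contact_force: [5.5, 4.4, -0.5]
opening: 0.194
finger_force: 29.9
r 0.20682192426776766 th 1.0550822806301867 [ 5.5445362   4.3520252  -0.54911603]
plane angle 1.0543501788376348 3413
```

View pics/s2.png

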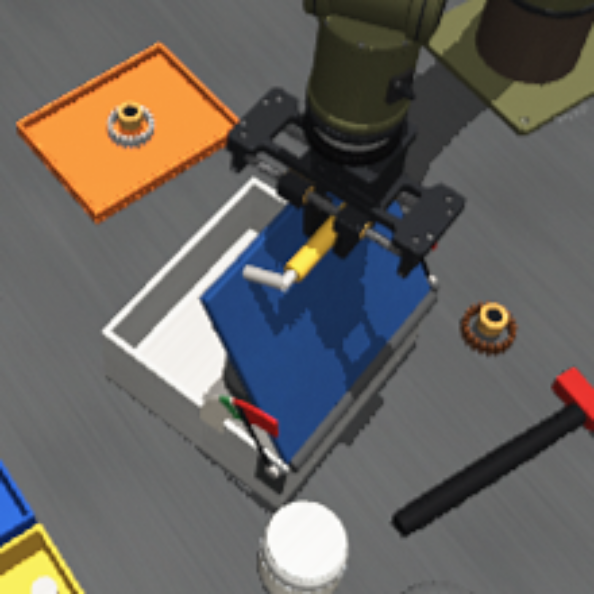

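The pointer at (240,410) is in the red, the hood reads 1.05 rad by both measures and the handle is gripped. Now I ease it back to 0.77.

```bash
python3 -m pendant '[[0,0.12,0.035,0,0,0],[0,0.235,0.075,0,0,0],[0,0.235,0.08,0,0,0],[0,0.23,0.09,0,0,0],[0,0.23,0.095,0,0,0]]'
python3 -m pendant '[[0,0.225,0.1,0,0,0],[0,0.225,0.11,0,0,0],[0,0.22,0.115,0,0,0],[0,0.22,0.12,0,0,0],[0,0.215,0.13,0,0,0]]'
python3 -m pendant '[[0,0,0,0,0,0],[0,0,0,0,0,0],[0,0,0,0,0,0],[0,0,0,0,0,0],[0,0,0,0,0,0]]'
python3 th.py;python3 ang.py pics/s3.png
```

```text
clock: 19.18
tool_pos: [0.5428, 0.1943, 0.2811]
eef_rot: [0.989, 0.149, 0.002, -0.001]
contact_force: [4.8, 1.2, 0.5]
opening: 0.191
finger_force: 29.9
clock: 19.6
tool_pos: [0.5509, 0.1665, 0.2663]
eef_rot: [0.989, 0.148, 0.001, -0.0]
contact_force: [5.6, -0.2, 0.6]
opening: 0.191
finger_force: 29.9
clock: 20.02
tool_pos: [0.5509, 0.1665, 0.2663]
eef_rot: [0.989, 0.148, 0.001, -0.0]
contact_force: [4.8, -0.3, -0.2]
opening: 0.195
finger_force: 29.9
r 0.20673352755285182 th 0.754638642378832 [ 4.81555731 -0.30366993 -0.23616442]
plane angle 0.754318390070948 4105
```

View pics/s3.png

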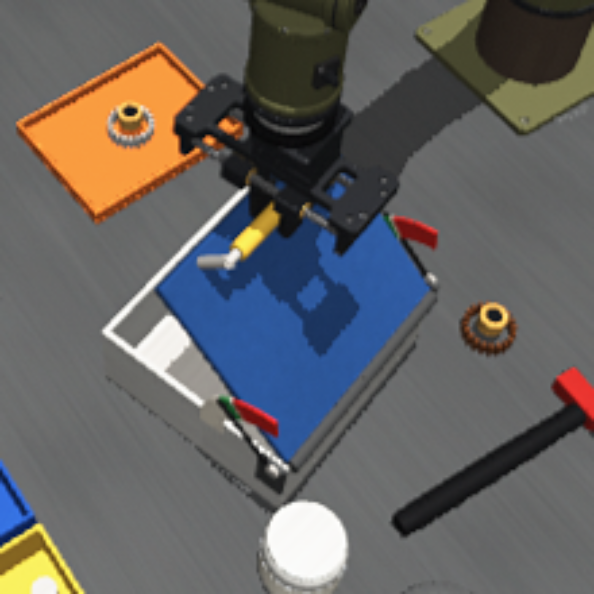

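The pointer at (228,405) is in the green, the hood reads 0.754 rad and is held still, and the gear is in the tray. Handing in.

```bash
python3 -c "
from plant import r
print(r.finish_job())"
```

```text
the job is handed in; nothing more can be done
None
```

I handed the job in at about 20 s: the gear lies flat, hub up, in the orange tray, and the gripper holds the hood still by its handle at about 0.75 rad (in the green) after raising it to about 1.05 rad (in the red); `finish_job()` returned no verdict.

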